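# Last cross-order pass on a stone carver's clamping ring

### The job

A carved stone sits in a clamping ring that is on its last tightening pass: one of the four wing nuts is already tight, its wings lying along the rim. Take the forked wing-nut key out of its small tray and with it turn the other three nuts clockwise, about a quarter turn each until they come up against their stop, in cross order: first the nut opposite the finished one, then the two at the sides in either order. Leave the finished nut tight, keep the gripper's fingers off the ring and its nuts, and stand the key upright back in its tray.

Things in the scene. Friction and masses are not known exactly. Their poses are not given: they have to be found in the camera images.
- key: upright key, 220 g, z up. Origin: centre of the prong ends. Wooden handle 26 mm square (sides along x, y) 62-122 mm up; 14 mm shank; steel fork 34 (x) x 30 (y) mm, 0-32 mm up: two prongs with a slot between, 16 mm wide, 22 deep, open along x. Wings go in the slot with 17 degrees of play either way. It stands free on its prongs. The round-handled tool in the other tray is not wanted.
- key_tray: the key's fixed wooden tray, 68 mm square, 22 mm high, with an open pocket 56 mm square, floor 6 mm above the table: the key fits at any yaw. Origin: centre of the underside, z up. An identical tray across the ring holds the other tool.
- holder: fixed dark clamping disc 200 mm across, top 22 mm above the table, carved stone 76 mm across in its middle (up to 44 mm). Brass wing nuts nut0..nut3 on its +x, +y, -x, -y axes at 68 mm radius: hub 20 mm across; wings 46 mm tip to tip, 6 mm thick, 28-44 mm above the table. The key grips well with its prong ends 25-32 mm above the table. Origin: centre of the underside, z up.
- nut0 (a joint): turn angle (rad) of the wing nut on the +x axis of holder. 0: wings point to the ring's middle; grows clockwise from above to a hard stop at 1.57, wings along the rim (plan direction of the wings: holder yaw + 0 degrees - angle). This is the finished one: it starts tight, between 1.50 and 1.56.
- nut1 (a joint): turn angle (rad) of the wing nut on the +y axis of holder. 0: wings point to the ring's middle; grows clockwise from above to a hard stop at 1.57, wings along the rim (plan direction of the wings: holder yaw + 90 degrees - angle). Starts slack, between 0.1 and 0.4; it stays where it is left and takes about 0.1 N m to turn.
- nut2 (a joint): turn angle (rad) of the wing nut on the -x axis of holder. 0: wings point to the ring's middle; grows clockwise from above to a hard stop at 1.57, wings along the rim (plan direction of the wings: holder yaw + 180 degrees - angle). Opposite the finished nut. Starts slack, between 0.1 and 0.4; it stays where it is left and takes about 0.1 N m to turn.
- nut3 (a joint): turn angle (rad) of the wing nut on the -y axis of holder. 0: wings point to the ring's middle; grows clockwise from above to a hard stop at 1.57, wings along the rim (plan direction of the wings: holder yaw + 270 degrees - angle). Starts slack, between 0.1 and 0.4; it stays where it is left and takes about 0.1 N m to turn.
Mind the look-alikes: they are no part of the job. Leave any green or red look-alike of the key alone.

How it is judged:
By the outcome, as a careful person would: the job done as asked, in the order asked, and still so for the second after the job is handed in, with the robot touching nothing.
It also fails if it takes over 61 s, if anything falls off the work surface, if the arm or the gripper's body presses on something with over 40 N, if the wrist force passes 120 N, or if a joint passes its speed limit or range.

### The arm

A 7-joint arm with a two-finger parallel gripper is mounted at the origin on the work surface. World frame = base frame: x ahead of the robot, y to its left, z up, the work surface at z = 0. Lengths are in m, angles in rad, forces in N, time in s.
With the tool pointing down it reaches from about 0.4 to 0.85 m from the base axis. Payload 10.4 kg.
Tool frame: the origin (TCP) lies between the finger pads; the fingertips stand 22 mm ahead of it and the grasp point (between the pads) lies 3 mm ahead of it; z points along the fingers, y is the line along which they close (so a half turn about z gives the same grasp; the last joint's range is limited). The gripper opens to 85 mm and grips with 20 to 120 N. Pads are 22 mm wide; open, the fingers measure 114 mm over their backs; the gripper's body (76 mm by 85 mm) begins 54 mm behind the grasp point. The pads swing forward as they close: fully open they stand 13 mm farther back than shut.
Start: joints at [1.173, 0.332, -0.065, 1.46, 0.022, 1.35, -0.088], TCP at [0.229, -0.582, 0.253] pointing down, gripper open.
Joint ranges: [-2.6, 2.6], [-0.5, 2.12], [-1.47, 1.34], [0.16, 2.42], [-1.27, 4.41], [0.06, 2.06], [-2.6, 2.6]. Speed limits (rad/s): [2.22, 2.22, 2.79, 2.79, 3.14, 3.14, 3.14].

### API

Orientations are given as a unit quaternion [x, y, z, w].
In Python, from workcell import manip, camera, ticket, boxes_of, outline_of gives the robot as it stands.
- The arm moves only by the tool carry_out, never from a script. Its argument "deltas" is a list of rows, each a list of 5 numbers: the shift along the tool's x, y, z as a fraction of full scale, then the turn about the tool's z as a fraction of full scale, then the opening, from -1 (shut) to 1 (fully open), so that 0 is half open. In form: [[tx, ty, tz, spin, gripper], ...]. A call has 1 to 20 rows; each row is the pose to reach, as a shift and turn from the pose commanded when the call began, along the tool's axes at that moment; what a row does not reach only later rows make up. Full scale, the value 1, is 150 mm for a shift and 30 degrees for a turn. A row lasts 1/8 s, in which the tool goes at most 62.5 mm and 10.7 degrees, less where a joint would pass 70% of its speed; a pose out of reach is approached as far as the arm can. A call with a number of a shift or a turn outside -1 to 1 is refused whole. A call with a gripper value outside its range is refused whole. The fingers move at their own pace and stop on an object; "force" is the grip in N (left out, the last holds). Time passes only in rows, so rows that repeat a pose let the fingers close. It gives the time, the measured TCP pose, the force, the opening and the grip force at its end, in the units of the state.
- manip.get_obs(): the state, without advancing time (a new reading comes with each control period).
- camera(name): name is "side" or "top"; returns a dict with "img" (480x640x3 uint8, red, green, blue), "depth" (480x640 float32, m along the optical axis (not along the pixel's ray), 0 where there is no reading), "vertical_fov" (degrees; the focal length in pixels is half the picture's height over the tangent of half this angle, whatever the lens; pixels are square), "cx", "cy" (the principal point, pixels), "R" (3x3) and "t" (3): a world point X has camera coordinates R X + t. Camera axes: x right, y down, z forward; pixel columns grow to the right and rows downward; lengths in m; the calibration is good to about 2 mm. A picture is of the moment at which its call begins.
- ticket.hand_in(): hands the job in; it is judged then, once.
Trained networks look in a picture, given as the dict that the camera call returned (one of the last four; its "shot" number tells which), for a name from the list of things; names that differ only in an ending like _2 or _b are one class to them, and where a whole thing is asked for, a point or a joint stands for the part that bears it (a point fixed in the world has none). Each returns a list of dicts, best first, with "conf" (0 to 1); they miss things now and then, are a little off and sometimes report something else, mostly with a low value. They report only what shows in the picture. A call takes as long as a camera call. They do not tell look-alikes from the thing itself.
- boxes_of(query, picture): "position" ([x, y, z] in m, in world coordinates, good to about 4 mm: the middle of the surface that is visible of it).
- outline_of(query, picture): "region" (480x640 bool, what is visible of it).
The state is a dict: "clock": time; "joint_pos": joint angles; "joint_velocities": joint speeds; "tau": joint torques, N m; "position": TCP position; "ee_rot": TCP orientation; "ft_force": force on the tool from outside, world axes, zero at the start; "torque": the same for the moment, N m; "grip_width": opening from 0.0 (shut) to 1.0 (fully open); "grasp_force": force on a finger pad.
Only numpy, scipy, OpenCV 4.12 (cv2) and the standard library are available. Lean on these libraries where they do the work, as an engineer would, in place of code of your own. Each camera call takes 0.05 s, during which the arm holds its last target. There are 200 camera calls.

## Working session

There is one attempt and no reset: what is moved stays moved. The work goes in short steps, Python scripts to look and compute and a tool call to move; the robot and the scene stay as the last step left them, time stands still between calls to the robot, and variables do not carry over. Pictures are saved under pics/ and viewed, at most 10 in all, crops included, and the job is handed in when it is done.

Besides the shell and the picture viewer there is one more tool, called after ">>>" by a JSON object that holds its "name" and its "arguments". carry_out: Moves the arm, as the interface text tells. Its arguments: {"type":"object","properties":{"deltas":{"type":"array","items":{"type":"array","items":{"type":"number"}}},"force":{"type":"number"}},"required":["deltas"]}

```bash
mkdir -p pics; cat > h.py <<'E'
import numpy as np, cv2
from workcell import manip, camera, ticket, boxes_of, outline_of
def world(p,mask=None):
    f=240/np.tan(np.radians(p["vertical_fov"])/2)
    v,u=np.mgrid[:480,:640]; d=p["depth"]
    X=np.stack([(u-p["cx"])/f*d,(v-p["cy"])/f*d,d],-1)
    return (X-np.array(p["t"]))@np.array(p["R"])
def save(p,n): cv2.imwrite("pics/"+n,p["img"][...,::-1])
E
python3 - <<'E'
from h import *
o=manip.get_obs(); print({k:np.round(v,3) for k,v in o.items()})
for c in ["top","side"]:
    p=camera(c); save(p,c+"0.png"); print(c,p["vertical_fov"],np.round(p["R"],3).tolist(),p["t"])
    for q in ["key","key_tray","holder","nut0","nut1"]:
        print(q,[(np.round(b["position"],3).tolist(),round(b["conf"],2)) for b in boxes_of(q,p)][:6])
E
```

```text
{'clock': np.float64(0.0), 'joint_pos': array([ 1.173,  0.333, -0.065,  1.461,  0.022,  1.35 , -0.088]), 'joint_velocities': array([-0.001,  0.   , -0.001,  0.003,  0.   , -0.   , -0.001]), 'tau': array([-1.0000e-03, -6.2545e+01,  4.9000e-02, -3.9161e+01,  1.6000e-02,
        1.0000e-02,  0.0000e+00]), 'position': array([ 0.229, -0.581,  0.253]), 'ee_rot': array([ 0.982,  0.186, -0.   , -0.001]), 'ft_force': array([-0.548,  0.107,  0.254]), 'torque': array([-0.032, -0.047,  0.005]), 'grasp_force': np.float64(0.0), 'grip_width': np.float64(0.998)}
top 55.70243597915856 [[0.008, -1.0, 0.013], [-0.988, -0.01, -0.154], [0.154, -0.011, -0.988]] [0.05497186 0.53793557 0.8466092 ]
key [([0.39, 0.282, 0.102], 0.86), ([0.577, 0.358, 0.09], 0.82), ([0.482, 0.287, 0.117], 0.61)]
key_tray [([0.478, 0.286, 0.003], 0.78)]
holder [([0.561, -0.014, 0.028], 0.74)]
nut0 [([0.502, 0.001, 0.041], 0.55), ([0.624, -0.043, 0.043], 0.47), ([0.588, 0.048, 0.044], 0.46)]
nut1 [([0.502, 0.001, 0.041], 0.55), ([0.624, -0.043, 0.043], 0.47), ([0.588, 0.048, 0.044], 0.46)]
side 57.842584676612276 [[-0.884, -0.467, 0.024], [-0.258, 0.444, -0.858], [0.39, -0.764, -0.513]] [0.49263988 0.18214894 0.71323149]
key [([0.387, 0.29, 0.078], 0.96), ([0.479, 0.3, 0.076], 0.94), ([0.577, 0.377, 0.07], 0.78), ([0.47, 0.305, 0.014], 0.62)]
key_tray [([0.473, 0.31, 0.015], 0.93)]
holder [([0.548, 0.01, 0.022], 0.85)]
nut0 [([0.629, -0.036, 0.039], 0.52), ([0.584, 0.05, 0.037], 0.5), ([0.501, 0.005, 0.036], 0.46), ([0.539, -0.077, 0.033], 0.43)]
nut1 [([0.629, -0.036, 0.039], 0.52), ([0.584, 0.05, 0.037], 0.5), ([0.501, 0.005, 0.036], 0.46), ([0.539, -0.077, 0.033], 0.43)]
```

View pics/top0.png

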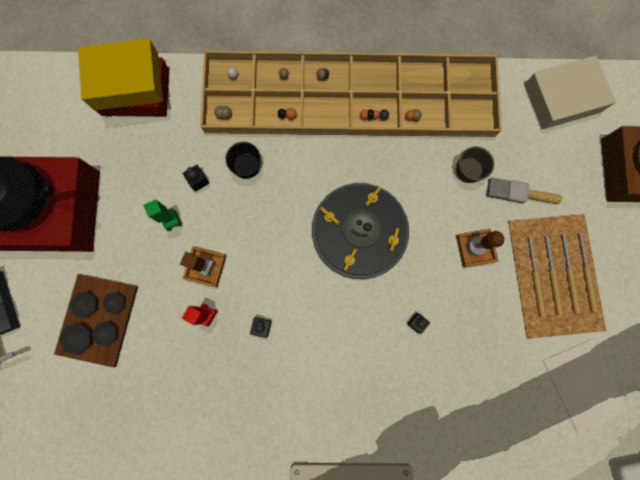

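View pics/side0.png

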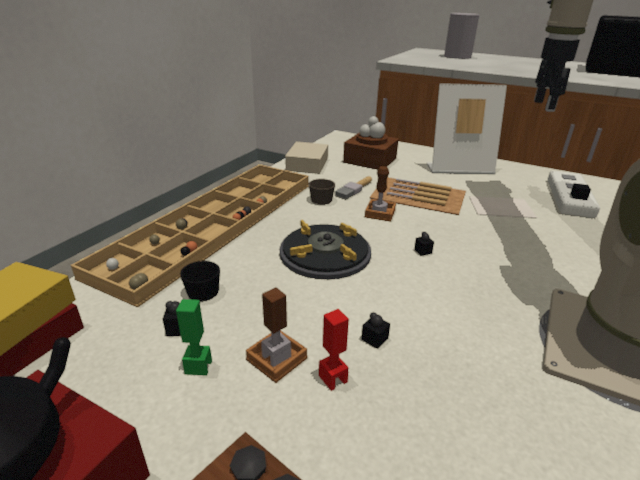

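The top view shows the key in its tray at about (203,264), with green and red decoys at (160,214) and (199,315) and the other tool at (480,245). The ring is at (361,229), and its nuts are at (329,216), (373,197), (394,240) and (350,260). The side view agrees. Next I'll measure the nut and key poses.

```bash
cat > m.py <<'E'
from h import *
def pca(P):
    c=(P.min(0)+P.max(0))/2; m=P.mean(0); w,V=np.linalg.eigh(np.cov((P-m).T)); return m,np.degrees(np.arctan2(V[1,1],V[0,1]))%180,np.sqrt(w)
def nuts(p):
    X=world(p); I=p["img"].astype(int)
    r=np.hypot(X[...,0]-.563,X[...,1]+.015)
    br=(I[...,0]>I[...,2]*1.8)&(I[...,0]>90)&(X[...,2]>.03)&(X[...,2]<.055)&(r<.11)&(r>.035)
    n,L,S,C=cv2.connectedComponentsWithStats(br.astype(np.uint8))
    for i in range(1,n):
        if S[i,4]<30: continue
        P=X[L==i]; m,a,w=pca(P[:,:2]); print("nut n",S[i,4],np.round(m,4),"dir",round(a,1),np.round(w*1e3,1),"z",np.round(np.percentile(P[:,2],[5,95]),3))
E
python3 - <<'E'
from m import *
for c in ["top","side"]:
    p=camera(c); print(c); nuts(p); X=world(p)
    k=(abs(X[...,0]-.475)<.05)&(abs(X[...,1]-.295)<.05)
    for lo,hi in [(.015,.024),(.028,.042),(.07,.12),(.12,.14)]:
        s=k&(X[...,2]>lo)&(X[...,2]<hi)
        if s.sum()<8: continue
        P=X[s]; rr=cv2.minAreaRect((P[:,:2]*1e3).astype(np.float32)); print(lo,s.sum(),np.round(P.mean(0),4),np.round(rr[0],1),np.round(rr[1],1),rr[2])
ims=[]
p=camera("top"); a=cv2.resize(p["img"][235:300,165:245],(400,325),interpolation=2)
b=cv2.resize(p["img"][175:285,305:415],(400,400),interpolation=2)
q=camera("side"); c=cv2.resize(q["img"][280:385,235:320],(324,400),interpolation=2)
im=np.zeros((600,800,3),np.uint8); 
a=cv2.resize(a,(246,200)); im[:200,:246]=a; im[200:600,:400]=b; im[200:600,410:734]=c
cv2.imwrite("pics/crop.png",im[...,::-1])
E
```

```text
top
nut n 104 [ 0.6272 -0.042 ] dir 142.7 [ 3.8 10.9] z [0.03  0.046]
nut n 108 [0.5864 0.045 ] dir 49.8 [ 3.  11.8] z [0.032 0.046]
nut n 102 [ 0.5402 -0.0819] dir 163.4 [ 3.2 11.7] z [0.031 0.046]
nut n 103 [0.5005 0.0043] dir 152.4 [ 3.8 10.9] z [0.031 0.046]
0.015 326 [0.484  0.2868 0.0214] [486.3 292.1] [67.6 67.9] 75.82427215576172
0.028 131 [0.4828 0.2832 0.0378] [486.1 291. ] [32.4 29.8] 69.30696868896484
0.07 101 [0.4818 0.2804 0.096 ] [482.3 280.1] [ 3.2 25.5] 72.982421875
0.12 235 [0.4862 0.2909 0.128 ] [486.6 292. ] [27.  25.7] 69.18922424316406
side
nut n 69 [ 0.6239 -0.0371] dir 146.9 [ 2.5 11. ] z [0.031 0.046]
nut n 96 [ 0.5379 -0.0797] dir 164.1 [ 2.3 11.9] z [0.031 0.044]
nut n 169 [0.5855 0.0455] dir 49.8 [ 2.4 12.7] z [0.031 0.045]
nut n 120 [0.4971 0.0077] dir 155.8 [ 2.6 11.8] z [0.031 0.046]
0.015 730 [0.4793 0.3002 0.0207] [485.7 291.8] [69.5 69.1] 76.26004791259766
0.028 363 [0.4827 0.297  0.0371] [486.  291.6] [34.9 31.8] 69.29562377929688
0.07 613 [0.4809 0.2992 0.0957] [482.4 299.2] [34.8 20.4] 28.046247482299805
0.12 316 [0.484  0.295  0.1273] [485.9 292.2] [26.5 27.2] 69.22775268554688
```

View pics/crop.png

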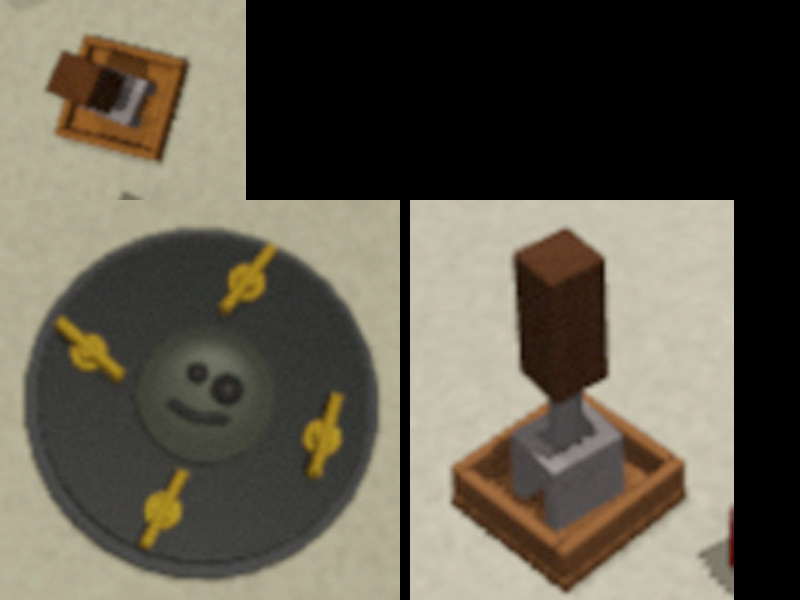

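The crop shows the slot facing left and near the camera, so it runs along about 69° in the world frame. The key is at (0.486, 0.292). The nut at (394,240) has its wings along the rim, so it is nut0. That makes the first nut the one at (329,216), which is nut2.

```bash
cat > g.py <<'E'
from h import *
from scipy.spatial.transform import Rotation as R
def pose():
    o=manip.get_obs(); M=R.from_quat(o["ee_rot"]).as_matrix()
    return np.array(o["position"]),np.degrees(np.arctan2(M[1,1],M[0,1])),o
def plan(wps,start=None):
    "wps: x,y,z,yaw of tool y (deg)"
    p,a,o=pose() if start is None else (*start,None)
    for w in wps:
        d=np.array(w[:3])-p; t=np.radians(a); s=-((w[3]-a+180)%360-180)
        print(w,"->",np.round([(-d[0]*np.sin(t)+d[1]*np.cos(t))/.15,(d[0]*np.cos(t)+d[1]*np.sin(t))/.15,-d[2]/.15,s/30],3).tolist())
        p,a=np.array(w[:3]),w[3]
def st():
    p,a,o=pose(); print("t",o["clock"],"p",np.round(p,4),"yaw",round(a,1),"ft",np.round(o["ft_force"],1),np.round(o["torque"],2),"grip",round(float(o["grip_width"]),3),round(float(o["grasp_force"]),1),"q",np.round(o["joint_pos"],2))
E
python3 - <<'E'
from m import *; from g import *
st()
plan([(.33,-.472,.25,-50),(.41,-.346,.25,-30),(.45,-.203,.25,-5),(.48,-.058,.25,20),(.485,.09,.25,45),(.486,.238,.25,69.3),(.486,.292,.18,69.3)])
for c in ["top","side"]:
    X=world(camera(c)); s=(abs(X[...,2]-.022)<.003)&(np.hypot(X[...,0]-.563,X[...,1]+.017)<.115)
    print(cv2.minEnclosingCircle((X[s][:,:2]*1e3).astype(np.float32)))
E
```

```text
t 0.8 p [ 0.2288 -0.5816  0.2534] yaw -68.5 ft [-0.5 -0.1  0.3] [-0.    0.    0.02] grip 1.0 0.0 q [ 1.17  0.33 -0.06  1.46  0.02  1.35 -0.09]
(0.33, -0.472, 0.25, -50) -> [0.895, -0.433, 0.022, -0.618]
(0.41, -0.346, 0.25, -30) -> [0.948, -0.301, -0.0, -0.667]
(0.45, -0.203, 0.25, -5) -> [0.959, -0.246, -0.0, -0.833]
(0.48, -0.058, 0.25, 20) -> [0.98, 0.115, -0.0, -0.833]
(0.485, 0.09, 0.25, 45) -> [0.916, 0.369, -0.0, -0.833]
(0.486, 0.238, 0.25, 69.3) -> [0.693, 0.702, -0.0, -0.81]
(0.486, 0.292, 0.18, 69.3) -> [0.127, 0.337, 0.467, -0.0]
((564.4513549804688, -18.682260513305664), 92.09603118896484)
((565.0320434570312, -18.317995071411133), 93.47496795654297)
```

>>> {"name": "carry_out", "arguments": {"deltas": [[0.895, -0.433, 0.022, -0.618, 1], [0.895, -0.433, 0.022, -0.618, 1], [0.895, -0.433, 0.022, -0.618, 1]]}}

```text
clock: 1.27
position: [0.3332, -0.4688, 0.2503]
ee_rot: [0.938, 0.345, 0.001, 0.0]
ft_force: [-0.3, -0.3, 0.6]
grip_width: 0.996
grasp_force: 0.0
```

>>> {"name": "carry_out", "arguments": {"deltas": [[0.948, -0.301, 0, -0.667, 1], [0.948, -0.301, 0, -0.667, 1], [0.948, -0.301, 0, -0.667, 1]]}}

```text
clock: 1.65
position: [0.4122, -0.3423, 0.2504]
ee_rot: [0.864, 0.503, 0.001, 0.0]
ft_force: [0.3, -1.2, 0.2]
grip_width: 1.001
grasp_force: 0.0
```

>>> {"name": "carry_out", "arguments": {"deltas": [[0.959, -0.246, 0, -0.833, 1], [0.959, -0.246, 0, -0.833, 1], [0.959, -0.246, 0, -0.833, 1]]}}

```text
clock: 2.02
position: [0.4508, -0.1992, 0.2505]
ee_rot: [0.734, 0.679, 0.0, 0.0]
ft_force: [0.0, -1.2, 0.5]
grip_width: 0.998
grasp_force: 0.0
```

```bash
python3 - <<'E'
from g import *
st()
plan([(.48,-.058,.25,20),(.485,.09,.25,45),(.486,.238,.25,69.3)])
E
```

```text
t 2.025 p [ 0.4508 -0.1992  0.2505] yaw -4.5 ft [ 0.  -1.2  0.5] [-0.1   0.02  0.07] grip 0.998 0.0 q [ 0.79  0.07 -0.48  1.78  0.03  1.29  0.22]
(0.48, -0.058, 0.25, 20) -> [0.954, 0.12, 0.003, -0.817]
(0.485, 0.09, 0.25, 45) -> [0.916, 0.369, -0.0, -0.833]
(0.486, 0.238, 0.25, 69.3) -> [0.693, 0.702, -0.0, -0.81]
```

>>> {"name": "carry_out", "arguments": {"deltas": [[0.954, 0.12, 0, -0.817, 1], [0.954, 0.12, 0, -0.817, 1], [0.954, 0.12, 0, -0.817, 1]]}}

```text
clock: 2.4
position: [0.4807, -0.0585, 0.2504]
ee_rot: [0.574, 0.819, 0.0, 0.0]
ft_force: [0.1, -0.7, 0.0]
grip_width: 0.999
grasp_force: 0.0
```

>>> {"name": "carry_out", "arguments": {"deltas": [[0.916, 0.369, 0, -0.833, 1], [0.916, 0.369, 0, -0.833, 1], [0.916, 0.369, 0, -0.833, 1]]}}

```text
clock: 2.78
position: [0.4863, 0.0888, 0.2503]
ee_rot: [0.384, 0.923, 0.0, 0.0]
ft_force: [0.1, -0.9, 0.1]
grip_width: 1.0
grasp_force: 0.0
```

>>> {"name": "carry_out", "arguments": {"deltas": [[0.693, 0.702, 0, -0.81, 1], [0.693, 0.702, 0, -0.81, 1], [0.693, 0.702, 0, -0.81, 1], [0.693, 0.702, 0, -0.81, 1]]}}

```text
clock: 3.28
position: [0.4887, 0.2345, 0.2496]
ee_rot: [0.184, 0.983, 0.0, -0.0]
ft_force: [-0.2, -0.6, -0.2]
grip_width: 1.002
grasp_force: 0.0
```

```bash
python3 - <<'E'
from g import *
st()
plan([(.486,.292,.20,69.3),(.486,.292,.111,69.3)])
E
```

```text
t 3.275 p [0.4887 0.2345 0.2496] yaw 68.8 ft [-0.2 -0.6 -0.2] [-0.01 -0.01 -0.01] grip 1.002 0.0 q [ 0.25  0.27 -0.91  1.65  0.21  1.33  0.51]
(0.486, 0.292, 0.2, 69.3) -> [0.155, 0.351, 0.33, -0.015]
(0.486, 0.292, 0.111, 69.3) -> [0.0, 0.0, 0.593, -0.0]
```

>>> {"name": "carry_out", "arguments": {"deltas": [[0.155, 0.35, 0.33, -0.015, 1], [0.155, 0.35, 0.33, -0.015, 1], [0.155, 0.35, 0.33, -0.015, 1]]}}

```text
clock: 3.65
position: [0.4863, 0.2899, 0.1998]
ee_rot: [0.181, 0.983, -0.001, -0.0]
ft_force: [-0.3, -0.8, 0.8]
grip_width: 1.003
grasp_force: 0.0
```

```bash
python3 - <<'E'
from g import *
st()
plan([(.486,.292,.111,69.3)])
p=camera("side"); cv2.imwrite("pics/pre.png",cv2.resize(p["img"][180:400,180:400],(600,600))[...,::-1])
E
```

```text
t 3.65 p [0.4863 0.2899 0.1998] yaw 69.2 ft [-0.3 -0.8  0.8] [-0.06  0.01 -0.03] grip 1.003 0.0 q [ 0.12  0.38 -0.91  1.65  0.31  1.27  0.36]
(0.486, 0.292, 0.111, 69.3) -> [0.007, 0.012, 0.592, -0.005]
```

View pics/pre.png

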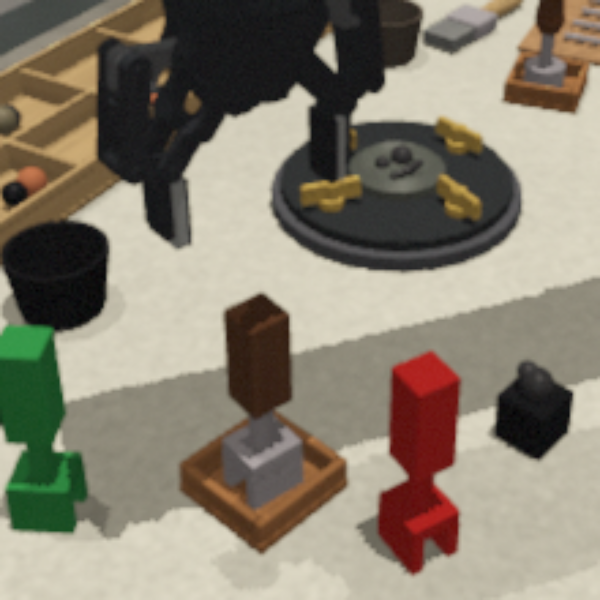

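The fingers at (165,210) and (330,150) straddle the line above the key handle at (258,350). I'll descend and grip.

>>> {"name": "carry_out", "arguments": {"deltas": [[0, 0.005, 0.3, 0, 1], [0, 0.005, 0.59, 0, 1], [0, 0.005, 0.59, 0, 1], [0, 0.005, 0.59, 0, 1], [0, 0.005, 0.59, 0, -1], [0, 0.005, 0.59, 0, -1], [0, 0.005, 0.59, 0, -1], [0, 0.005, 0.59, 0, -1], [0, 0.005, 0.59, 0, -1], [0, 0.005, 0.59, 0, -1]], "force": 80}}

```text
clock: 4.95
position: [0.4865, 0.2923, 0.1126]
ee_rot: [0.18, 0.984, 0.0, 0.0]
ft_force: [-0.4, -0.9, 6.5]
grip_width: 0.292
grasp_force: 79.3
```

```bash
python3 - <<'E'
from g import *
st()
E
```

```text
t 4.95 p [0.4865 0.2923 0.1126] yaw 69.3 ft [-0.4 -0.9  6.5] [-0.18  0.06  0.01] grip 0.292 79.3 q [ 0.08  0.47 -0.86  1.74  0.39  1.11  0.3 ]
```

>>> {"name": "carry_out", "arguments": {"deltas": [[0, 0, -0.25, 0, -1], [0, 0, -0.5, 0, -1], [0, 0, -0.5, 0, -1], [0, 0, -0.5, 0, -1]]}}

```text
clock: 5.45
position: [0.4858, 0.2915, 0.186]
ee_rot: [0.18, 0.984, -0.001, -0.0]
ft_force: [0.6, 1.1, -2.1]
grip_width: 0.295
grasp_force: 79.5
```

```bash
python3 - <<'E'
from g import *
st()
plan([(.53,.18,.188,62),(.56,.10,.188,55),(.5873,.0459,.183,50)])
E
```

```text
t 5.45 p [0.4858 0.2915 0.186 ] yaw 69.3 ft [ 0.6  1.1 -2.1] [-0.02  0.01  0.01] grip 0.295 79.5 q [ 0.12  0.39 -0.9   1.67  0.32  1.24  0.35]
(0.53, 0.18, 0.188, 62) -> [-0.539, -0.591, -0.014, 0.242]
(0.56, 0.1, 0.188, 55) -> [-0.427, -0.377, -0.0, 0.233]
(0.5873, 0.0459, 0.183, 50) -> [-0.356, -0.191, 0.033, 0.167]
```

>>> {"name": "carry_out", "arguments": {"deltas": [[-0.54, -0.59, -0.01, 0.24, -1], [-0.54, -0.59, -0.01, 0.24, -1], [-0.54, -0.59, -0.01, 0.24, -1]]}}

```text
clock: 5.82
position: [0.5321, 0.1743, 0.1864]
ee_rot: [0.246, 0.969, -0.002, -0.001]
ft_force: [-1.2, 0.9, -1.9]
grip_width: 0.294
grasp_force: 79.8
```

>>> {"name": "carry_out", "arguments": {"deltas": [[-0.427, -0.377, 0, 0.233, -1], [-0.427, -0.377, 0, 0.233, -1]]}}

```text
clock: 6.08
position: [0.561, 0.0968, 0.1868]
ee_rot: [0.303, 0.953, -0.001, -0.001]
ft_force: [0.0, -0.1, -2.4]
grip_width: 0.293
grasp_force: 79.9
```

>>> {"name": "carry_out", "arguments": {"deltas": [[-0.356, -0.191, 0.033, 0.167, -1], [-0.356, -0.191, 0.033, 0.167, -1], [-0.356, -0.191, 0.033, 0.167, -1]]}}

```text
clock: 6.45
position: [0.5873, 0.0472, 0.1823]
ee_rot: [0.341, 0.94, -0.0, -0.001]
ft_force: [0.5, 0.5, -1.8]
grip_width: 0.294
grasp_force: 79.9
```

```bash
python3 - <<'E'
from m import *; from g import *
st()
plan([(.5873,.0459,.134,50)])
p=camera("side"); q=camera("top"); X=world(p)
s=(X[...,2]>.04)&(X[...,2]<.11)&(np.hypot(X[...,0]-.587,X[...,1]-.046)<.05)
for lo,hi in [(.065,.08),(.08,.095),(.095,.112)]:
    P=X[(X[...,2]>lo)&(X[...,2]<hi)&(np.hypot(X[...,0]-.587,X[...,1]-.046)<.05)]
    if len(P): print(lo,len(P),np.round(P.mean(0),4),np.round(P.min(0),4),np.round(P.max(0),4))
im=np.hstack([cv2.resize(p["img"][190:300,250:400],(540,400)),cv2.resize(q["img"][165:300,300:388],(260,400))])
cv2.imwrite("pics/over.png",im[...,::-1])
E
```

```text
t 6.45 p [0.5873 0.0472 0.1823] yaw 50.1 ft [ 0.5  0.5 -1.8] [ 0.06  0.   -0.03] grip 0.294 79.9 q [ 0.44  0.4  -0.74  1.62  0.28  1.24  0.52]
(0.5873, 0.0459, 0.134, 50) -> [-0.006, -0.007, 0.322, 0.003]
0.065 28 [0.5817 0.0565 0.0783] [0.565  0.0421 0.0765] [0.6056 0.0686 0.08  ]
0.08 137 [0.5804 0.0563 0.0875] [0.5647 0.0419 0.08  ] [0.6063 0.0699 0.0949]
0.095 220 [0.5826 0.0539 0.1048] [0.5647 0.0275 0.0951] [0.6067 0.071  0.1117]
```

View pics/over.png

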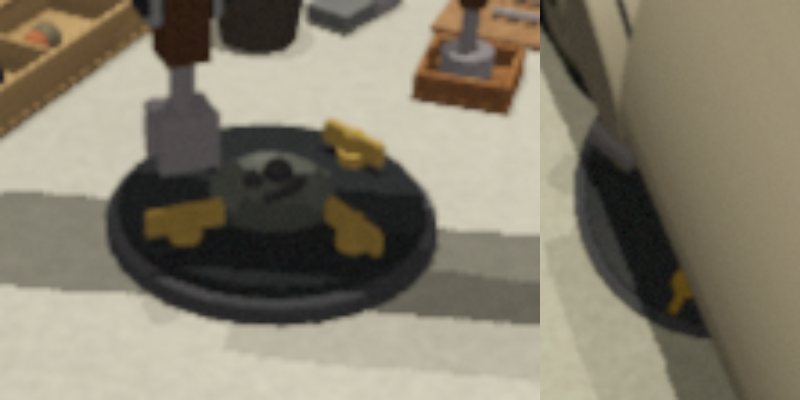

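The fork is directly above nut2 (at about (182,135) in the crop, with the nut at (185,222)), and its footprint measures as centred on the nut. I'll lower it.

>>> {"name": "carry_out", "arguments": {"deltas": [[-0.006, -0.007, 0.16, 0, -1], [-0.006, -0.007, 0.32, 0, -1], [-0.006, -0.007, 0.32, 0, -1], [-0.006, -0.007, 0.32, 0, -1]]}}

```text
clock: 7.05
position: [0.5881, 0.0468, 0.136]
ee_rot: [0.34, 0.94, 0.0, 0.0]
ft_force: [1.0, 1.7, 0.3]
grip_width: 0.296
grasp_force: 80.2
```

```bash
python3 - <<'E'
from g import *
st()
E
```

```text
t 7.05 p [0.5881 0.0468 0.136 ] yaw 50.2 ft [1.  1.7 0.3] [ 0.47 -0.16 -0.04] grip 0.296 80.2 q [ 0.42  0.45 -0.73  1.67  0.32  1.15  0.49]
```

>>> {"name": "carry_out", "arguments": {"deltas": [[0, 0, 0, 0.25, -1], [0, 0, 0, 0.5, -1], [0, 0, 0, 0.75, -1], [0, 0, 0, 1, -1], [0, 0, 0, 1, -1]]}}

```text
clock: 7.68
position: [0.5885, 0.0454, 0.136]
ee_rot: [0.573, 0.82, 0.0, 0.001]
ft_force: [2.8, -0.2, -0.5]
grip_width: 0.292
grasp_force: 79.9
```

>>> {"name": "carry_out", "arguments": {"deltas": [[0, 0, 0, 0.25, -1], [0, 0, 0, 0.5, -1], [0, 0, 0, 0.75, -1], [0, 0, 0, 0.75, -1]]}}

```text
clock: 8.18
position: [0.5885, 0.0449, 0.1359]
ee_rot: [0.721, 0.693, 0.0, 0.001]
ft_force: [2.7, -2.5, 1.0]
grip_width: 0.295
grasp_force: 80.0
```

```bash
python3 - <<'E'
from g import *
st()
E
```

```text
t 8.175 p [0.5885 0.0449 0.1359] yaw -2.2 ft [ 2.7 -2.5  1. ] [-0.71 -1.    0.03] grip 0.295 80.0 q [ 0.3   0.41 -0.56  1.67  0.24  1.13 -0.36]
```

>>> {"name": "carry_out", "arguments": {"deltas": [[0, 0, 0, 0.25, -1], [0, 0, 0, 0.5, -1], [0, 0, 0, 0.75, -1], [0, 0, 0, 0.85, -1], [0, 0, 0, 0.85, -1]]}}

```text
clock: 8.8
position: [0.5885, 0.0443, 0.1359]
ee_rot: [0.856, 0.517, 0.0, 0.001]
ft_force: [3.0, -3.2, 1.8]
grip_width: 0.295
grasp_force: 80.3
```

```bash
python3 - <<'E'
from m import *; from g import *
st(); nuts(camera("side"))
E
```

```text
t 8.8 p [0.5885 0.0443 0.1359] yaw -27.7 ft [ 3.  -3.2  1.8] [-1.21 -0.93  0.05] grip 0.295 80.3 q [ 0.25  0.39 -0.49  1.68  0.2   1.12 -0.78]
nut n 105 [ 0.5385 -0.0797] dir 164.6 [ 2.3 12.1] z [0.031 0.045]
nut n 32 [ 0.6149 -0.0312] dir 152.4 [1.7 5.4] z [0.031 0.044]
nut n 108 [0.4974 0.0081] dir 155.1 [ 2.  12.3] z [0.031 0.045]
nut n 53 [0.5726 0.049 ] dir 177.7 [1.3 5.4] z [0.031 0.044]
```

>>> {"name": "carry_out", "arguments": {"deltas": [[0, 0, 0, 0.2, -1], [0, 0, 0, 0.35, -1], [0, 0, 0, 0.35, -1]]}}

```text
clock: 9.22
position: [0.5883, 0.044, 0.1359]
ee_rot: [0.9, 0.437, -0.0, 0.001]
ft_force: [2.8, -4.3, 1.2]
grip_width: 0.292
grasp_force: 80.4
```

```bash
python3 - <<'E'
from m import *; from g import *
st(); nuts(camera("side"))
E
```

```text
t 9.225 p [0.5883 0.044  0.1359] yaw -38.2 ft [ 2.8 -4.3  1.2] [-1.49 -0.75  0.33] grip 0.292 80.4 q [ 0.22  0.39 -0.46  1.68  0.19  1.12 -0.96]
nut n 102 [ 0.5385 -0.0798] dir 164.6 [ 2.1 12.3] z [0.031 0.044]
nut n 107 [0.4973 0.0083] dir 155.4 [ 1.9 12.1] z [0.031 0.045]
nut n 56 [0.574  0.0509] dir 165.5 [1.5 6.3] z [0.031 0.045]
```

>>> {"name": "carry_out", "arguments": {"deltas": [[0, 0, 0, 0.07, -1], [0, 0, 0, 0.12, -1], [0, 0, 0, 0.12, -1]]}}

```text
clock: 9.65
position: [0.5883, 0.044, 0.1359]
ee_rot: [0.912, 0.41, -0.0, 0.001]
ft_force: [2.6, -4.9, 2.7]
grip_width: 0.295
grasp_force: 80.8
```

```bash
python3 - <<'E'
from m import *; from g import *
st(); nuts(camera("side"))
E
```

```text
t 9.65 p [0.5883 0.044  0.1359] yaw -41.6 ft [ 2.6 -4.9  2.7] [-1.74 -0.75  1.37] grip 0.295 80.8 q [ 0.21  0.39 -0.45  1.68  0.19  1.12 -1.02]
nut n 107 [ 0.5386 -0.0798] dir 164.4 [ 2.2 12.1] z [0.031 0.044]
nut n 108 [0.4976 0.0081] dir 154.9 [ 1.9 12.2] z [0.031 0.045]
nut n 60 [0.5749 0.0512] dir 166.5 [1.4 6.9] z [0.03  0.045]
```

>>> {"name": "carry_out", "arguments": {"deltas": [[0, 0, 0, -0.3, -1], [0, 0, 0, -0.6, -1], [0, 0, 0, -0.7, -1], [0, 0, 0, -0.7, -1], [0, 0, -0.15, -0.7, -1], [0, 0, -0.32, -0.7, -1], [0, 0, -0.32, -0.7, -1]]}}

```text
clock: 10.58
position: [0.5884, 0.0457, 0.1847]
ee_rot: [0.824, 0.567, 0.001, 0.0]
ft_force: [-0.2, 0.8, -2.8]
grip_width: 0.299
grasp_force: 80.2
```

```bash
python3 - <<'E'
from m import *; from g import *
st(); plan([(.5001,.0053,.183,-26)])
E
```

```text
t 10.575 p [0.5884 0.0457 0.1847] yaw -20.9 ft [-0.2  0.8 -2.8] [ 0.03 -0.   -0.01] grip 0.299 80.2 q [ 0.27  0.35 -0.52  1.62  0.18  1.21 -0.65]
(0.5001, 0.0053, 0.183, -26) -> [-0.462, -0.454, 0.011, 0.17]
```

>>> {"name": "carry_out", "arguments": {"deltas": [[-0.23, -0.23, 0.01, 0.17, -1], [-0.46, -0.454, 0.01, 0.17, -1], [-0.46, -0.454, 0.01, 0.17, -1], [-0.46, -0.454, 0.01, 0.17, -1]]}}

```text
clock: 11.08
position: [0.4995, 0.0054, 0.1814]
ee_rot: [0.848, 0.529, -0.0, -0.0]
ft_force: [0.4, -0.6, -1.8]
grip_width: 0.299
grasp_force: 80.2
```

```bash
python3 - <<'E'
from m import *; from g import *
st(); plan([(.5001,.0053,.134,-26)])
p=camera("side"); q=camera("top"); nuts(p); print("top"); nuts(q); X=world(p)
for lo,hi in [(.065,.08),(.08,.095),(.095,.108)]:
    P=X[(X[...,2]>lo)&(X[...,2]<hi)&(np.hypot(X[...,0]-.50,X[...,1]-.005)<.05)]
    if len(P): print(lo,len(P),np.round(P.min(0),4),np.round(P.max(0),4),cv2.minAreaRect((P[:,:2]*1e3).astype(np.float32)))
cv2.imwrite("pics/over2.png",cv2.resize(p["img"][190:300,250:400],(600,440))[...,::-1])
E
```

```text
t 11.075 p [0.4995 0.0054 0.1814] yaw -26.1 ft [ 0.4 -0.6 -1.8] [-0.05 -0.03  0.04] grip 0.299 80.2 q [ 0.38  0.15 -0.52  1.86  0.08  1.16 -0.62]
(0.5001, 0.0053, 0.134, -26) -> [0.001, 0.004, 0.316, -0.003]
nut n 76 [ 0.6233 -0.0364] dir 145.3 [ 2.4 11.9] z [0.031 0.045]
nut n 119 [0.5842 0.0477] dir 162.6 [ 2.  12.1] z [0.031 0.046]
nut n 113 [0.4985 0.0074] dir 155.6 [ 2.  12.4] z [0.031 0.045]
top
nut n 47 [0.5812 0.0481] dir 171.2 [2.3 7.5] z [0.031 0.046]
0.065 29 [ 4.784e-01 -3.000e-04  7.570e-02] [0.5186 0.0264 0.0798] ((498.2185974121094, 7.172983169555664), (28.708999633789062, 31.39242935180664), 64.45164489746094)
0.08 141 [ 0.4773 -0.0026  0.08  ] [0.521  0.0285 0.0948] ((499.94281005859375, 6.487886428833008), (31.975709915161133, 36.43121337890625), 66.25760650634766)
0.095 148 [ 0.4774 -0.0085  0.0951] [0.5216 0.027  0.108 ] ((499.36944580078125, 5.917512893676758), (31.804027557373047, 36.983768463134766), 64.96967315673828)
```

View pics/over2.png

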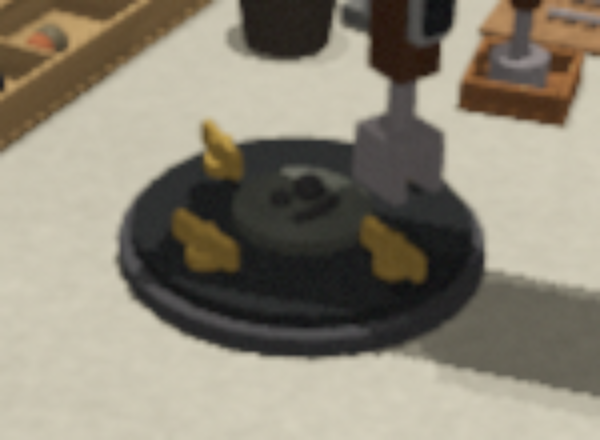

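Nut2 now reads 162.6°, which is along the rim like nut0. The fork at (400,150) hangs over nut3 at (395,250) with its slot aligned. I'll descend and turn.

>>> {"name": "carry_out", "arguments": {"deltas": [[0, 0, 0.16, 0, -1], [0, 0, 0.31, 0, -1], [0, 0, 0.31, 0, -1], [0, 0, 0.31, 0, -1]]}}

```text
clock: 11.68
position: [0.5005, 0.006, 0.1355]
ee_rot: [0.848, 0.529, 0.0, -0.0]
ft_force: [-0.8, 1.0, -0.1]
grip_width: 0.293
grasp_force: 80.7
```

>>> {"name": "carry_out", "arguments": {"deltas": [[0, 0, 0, 0.25, -1], [0, 0, 0, 0.5, -1], [0, 0, 0, 0.75, -1], [0, 0, 0, 1, -1], [0, 0, 0, 1, -1]]}}

```text
clock: 12.3
position: [0.5001, 0.0046, 0.1356]
ee_rot: [0.957, 0.292, -0.0, 0.0]
ft_force: [0.3, -2.9, 0.7]
grip_width: 0.294
grasp_force: 80.6
```

```bash
python3 - <<'E'
from m import *; from g import *
st()
E
```

```text
t 12.3 p [0.5001 0.0046 0.1356] yaw -56.1 ft [ 0.3 -2.9  0.7] [-0.91 -0.12  0.05] grip 0.294 80.6 q [ 0.32  0.2  -0.46  1.91  0.1   1.06 -1.16]
```

>>> {"name": "carry_out", "arguments": {"deltas": [[0, 0, 0, 0.25, -1], [0, 0, 0, 0.5, -1], [0, 0, 0, 0.75, -1], [0, 0, 0, 1, -1], [0, 0, 0, 1, -1]]}}

```text
clock: 12.92
position: [0.4999, 0.0049, 0.1356]
ee_rot: [0.999, 0.035, 0.0, 0.0]
ft_force: [-0.7, -1.6, 1.0]
grip_width: 0.294
grasp_force: 80.6
```

>>> {"name": "carry_out", "arguments": {"deltas": [[0, 0, 0, 0.25, -1], [0, 0, 0, 0.5, -1], [0, 0, 0, 0.75, -1], [0, 0, 0, 1, -1], [0, 0, 0, 1, -1]]}}

```text
clock: 13.55
position: [0.5, 0.0052, 0.1356]
ee_rot: [0.975, -0.224, 0.0, -0.0]
ft_force: [1.3, -0.7, -0.1]
grip_width: 0.296
grasp_force: 80.4
```

>>> {"name": "carry_out", "arguments": {"deltas": [[0, 0, 0, 0.2, -1], [0, 0, 0, 0.35, -1], [0, 0, 0, 0.35, -1]]}}

```text
clock: 13.92
position: [0.5001, 0.0053, 0.1356]
ee_rot: [0.95, -0.312, 0.0, -0.0]
ft_force: [3.0, -3.1, -1.3]
grip_width: 0.294
grasp_force: 80.2
```

```bash
python3 - <<'E'
from m import *; from g import *
st(); nuts(camera("side"))
E
```

```text
t 13.925 p [0.5001 0.0053 0.1356] yaw -126.3 ft [ 3.  -3.1 -1.3] [-0.75 -0.91  0.03] grip 0.294 80.2 q [ 0.21  0.18 -0.34  1.91  0.07  1.06 -2.36]
nut n 77 [ 0.6236 -0.0365] dir 147.0 [ 2.4 11.3] z [0.031 0.045]
nut n 123 [0.5848 0.0476] dir 161.4 [ 2.1 12.8] z [0.031 0.046]
```

>>> {"name": "carry_out", "arguments": {"deltas": [[0, 0, 0, 0.1, -1], [0, 0, 0, 0.16, -1], [0, 0, 0, 0.16, -1], [0, 0, 0, 0.16, -1]]}}

```text
clock: 14.48
position: [0.5, 0.0054, 0.1357]
ee_rot: [0.936, -0.353, 0.0, -0.0]
ft_force: [4.7, -1.9, -2.3]
grip_width: 0.294
grasp_force: 80.5
```

```bash
python3 - <<'E'
from m import *; from g import *
st()
E
```

```text
t 14.475 p [0.5    0.0054 0.1357] yaw -131.3 ft [ 4.7 -1.9 -2.3] [-0.57 -1.37  1.27] grip 0.294 80.5 q [ 0.2   0.18 -0.33  1.91  0.07  1.06 -2.45]
```

>>> {"name": "carry_out", "arguments": {"deltas": [[0, 0, 0, -0.3, -1], [0, 0, 0, -0.6, -1], [0, 0, 0, -0.7, -1], [0, 0, 0, -0.7, -1], [0, 0, -0.15, -0.7, -1], [0, 0, -0.32, -0.7, -1], [0, 0, -0.32, -0.7, -1]]}}

```text
clock: 15.35
position: [0.5002, 0.0057, 0.1846]
ee_rot: [0.984, -0.178, 0.001, -0.0]
ft_force: [0.7, -0.8, -2.1]
grip_width: 0.29
grasp_force: 80.3
```

```bash
python3 - <<'E'
from m import *; from g import *
st(); plan([(.54,-.01,.185,-82),(.59,-.03,.185,-54),(.6279,-.0413,.183,-35)])
E
```

```text
t 15.35 p [0.5002 0.0057 0.1846] yaw -110.5 ft [ 0.7 -0.8 -2.1] [-0.04  0.02  0.  ] grip 0.29 80.3 q [ 0.24  0.13 -0.37  1.86  0.05  1.16 -2.07]
(0.54, -0.01, 0.185, -82) -> [0.285, 0.005, -0.003, -0.95]
(0.59, -0.03, 0.185, -54) -> [0.312, 0.178, -0.0, -0.933]
(0.6279, -0.0413, 0.183, -35) -> [0.16, 0.209, 0.013, -0.633]
```

>>> {"name": "carry_out", "arguments": {"deltas": [[0.285, 0.005, 0, -0.95, -1], [0.285, 0.005, 0, -0.95, -1], [0.285, 0.005, 0, -0.95, -1]]}}

```text
clock: 15.72
position: [0.5387, -0.0102, 0.1815]
ee_rot: [0.997, 0.072, -0.002, -0.001]
ft_force: [-0.0, 1.5, -1.9]
grip_width: 0.296
grasp_force: 80.2
```

>>> {"name": "carry_out", "arguments": {"deltas": [[0.312, 0.178, 0, -0.933, -1], [0.312, 0.178, 0, -0.933, -1], [0.312, 0.178, 0, -0.933, -1]]}}

```text
clock: 16.1
position: [0.5889, -0.0301, 0.1811]
ee_rot: [0.95, 0.311, -0.002, -0.001]
ft_force: [0.1, -0.5, -1.0]
grip_width: 0.294
grasp_force: 80.2
```

>>> {"name": "carry_out", "arguments": {"deltas": [[0.16, 0.209, 0.013, -0.633, -1], [0.16, 0.209, 0.013, -0.633, -1], [0.16, 0.209, 0.013, -0.633, -1], [0.16, 0.209, 0.013, -0.633, -1]]}}

```text
clock: 16.6
position: [0.6268, -0.0412, 0.1807]
ee_rot: [0.888, 0.461, -0.001, -0.0]
ft_force: [-0.2, -0.2, -2.2]
grip_width: 0.293
grasp_force: 80.3
```

```bash
python3 - <<'E'
from m import *; from g import *
st(); plan([(.6279,-.0413,.134,-35)])
p=camera("side"); nuts(p); X=world(p)
for lo,hi in [(.08,.095),(.095,.108)]:
    P=X[(X[...,2]>lo)&(X[...,2]<hi)&(np.hypot(X[...,0]-.628,X[...,1]+.041)<.05)]
    if len(P): print(lo,len(P),np.round(P.min(0),4),np.round(P.max(0),4),cv2.minAreaRect((P[:,:2]*1e3).astype(np.float32)))
cv2.imwrite("pics/over3.png",cv2.resize(p["img"][180:290,250:400],(600,440))[...,::-1])
E
```

```text
t 16.6 p [ 0.6268 -0.0412  0.1807] yaw -35.1 ft [-0.2 -0.2 -2.2] [-0.05 -0.04 -0.05] grip 0.293 80.3 q [ 0.35  0.43 -0.47  1.52  0.2   1.24 -0.76]
(0.6279, -0.0413, 0.134, -35) -> [0.004, 0.006, 0.312, -0.005]
nut n 60 [ 0.6236 -0.0369] dir 146.3 [ 2.1 11.7] z [0.032 0.045]
nut n 94 [ 0.5381 -0.0798] dir 164.5 [ 1.9 11.6] z [0.031 0.044]
nut n 132 [0.5849 0.0475] dir 161.5 [ 2.5 12.5] z [0.031 0.046]
nut n 135 [0.4984 0.0056] dir 69.6 [ 2.1 13.3] z [0.031 0.045]
0.08 101 [ 0.6035 -0.0536  0.0801] [ 0.6464 -0.0183  0.0949] ((625.247314453125, -39.38167190551758), (30.305675506591797, 33.47121810913086), 55.89735412597656)
0.095 125 [ 0.604  -0.0581  0.0954] [ 0.6484 -0.0199  0.108 ] ((627.0607299804688, -40.494285583496094), (30.170623779296875, 36.89630889892578), 57.19384002685547)
```

View pics/over3.png

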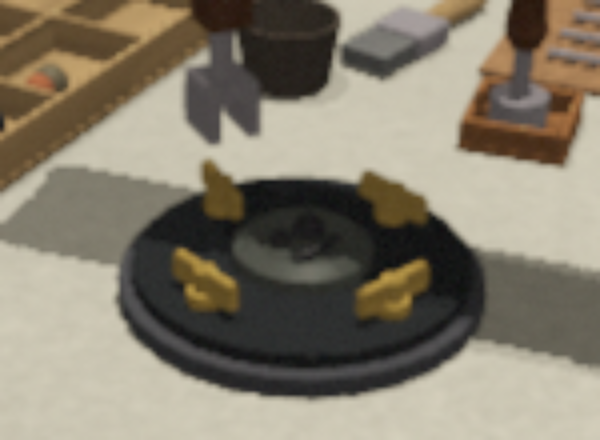

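Nut3 at (395,290) is now tight at 69.6°. The fork at (222,100) is over nut1 at (222,190), aligned.

>>> {"name": "carry_out", "arguments": {"deltas": [[0.004, 0.006, 0.16, 0, -1], [0.004, 0.006, 0.305, 0, -1], [0.004, 0.006, 0.305, 0, -1], [0.004, 0.006, 0.305, 0, -1]]}}

```text
clock: 17.15
position: [0.6283, -0.0414, 0.1359]
ee_rot: [0.887, 0.462, -0.0, 0.0]
ft_force: [0.4, -0.6, -1.0]
grip_width: 0.295
grasp_force: 80.2
```

>>> {"name": "carry_out", "arguments": {"deltas": [[0, 0, 0, 0.25, -1], [0, 0, 0, 0.5, -1], [0, 0, 0, 0.75, -1], [0, 0, 0, 1, -1], [0, 0, 0, 1, -1]]}}

```text
clock: 17.77
position: [0.6281, -0.0424, 0.1358]
ee_rot: [0.976, 0.217, -0.001, 0.001]
ft_force: [-1.4, -3.2, -1.4]
grip_width: 0.295
grasp_force: 80.5
```

```bash
python3 - <<'E'
from m import *; from g import *
st()
E
```

```text
t 17.775 p [ 0.6281 -0.0424  0.1358] yaw -65.0 ft [-1.4 -3.2 -1.4] [-0.86  0.54  0.11] grip 0.295 80.5 q [ 0.28  0.46 -0.37  1.57  0.18  1.15 -1.26]
```

>>> {"name": "carry_out", "arguments": {"deltas": [[0, 0, 0, 0.25, -1], [0, 0, 0, 0.5, -1], [0, 0, 0, 0.75, -1], [0, 0, 0, 1, -1], [0, 0, 0, 1, -1]]}}

```text
clock: 18.4
position: [0.6281, -0.0421, 0.1358]
ee_rot: [0.999, -0.042, -0.0, 0.0]
ft_force: [-3.3, -2.4, -0.6]
grip_width: 0.294
grasp_force: 80.5
```

>>> {"name": "carry_out", "arguments": {"deltas": [[0, 0, 0, 0.25, -1], [0, 0, 0, 0.5, -1], [0, 0, 0, 0.75, -1], [0, 0, 0, 1, -1], [0, 0, 0, 1, -1]]}}

```text
clock: 19.02
position: [0.6284, -0.0413, 0.1358]
ee_rot: [0.955, -0.298, -0.0, -0.0]
ft_force: [-1.4, 0.4, -1.1]
grip_width: 0.296
grasp_force: 80.3
```

>>> {"name": "carry_out", "arguments": {"deltas": [[0, 0, 0, 0.1, -1], [0, 0, 0, 0.2, -1], [0, 0, 0, 0.2, -1], [0, 0, 0, 0.2, -1]]}}

```text
clock: 19.52
position: [0.6284, -0.041, 0.1358]
ee_rot: [0.938, -0.348, -0.0, -0.0]
ft_force: [-2.2, -0.5, -1.5]
grip_width: 0.295
grasp_force: 80.7
```

```bash
python3 - <<'E'
from m import *; from g import *
st()
E
```

```text
t 19.525 p [ 0.6284 -0.041   0.1358] yaw -130.7 ft [-2.2 -0.5 -1.5] [-0.23  0.84  1.16] grip 0.295 80.7 q [ 0.13  0.43 -0.18  1.58  0.08  1.14 -2.35]
```

Nut1 is at its stop (moment 1.16 N m). I'll back off, lift and return to the tray.

>>> {"name": "carry_out", "arguments": {"deltas": [[0, 0, 0, -0.3, -1], [0, 0, 0, -0.6, -1], [0, 0, 0, -0.7, -1], [0, 0, 0, -0.7, -1], [0, 0, -0.15, -0.7, -1], [0, 0, -0.34, -0.7, -1], [0, 0, -0.34, -0.7, -1]]}}

```text
clock: 20.4
position: [0.6301, -0.0413, 0.1893]
ee_rot: [0.985, -0.174, 0.002, -0.001]
ft_force: [0.2, -0.4, -1.8]
grip_width: 0.292
grasp_force: 80.4
```

```bash
python3 - <<'E'
from m import *; from g import *
st(); nuts(camera("side")); plan([(.59,.08,.19,-82),(.55,.18,.19,-54),(.486,.28,.19,-26),(.486,.292,.19,-20.7)])
E
```

```text
t 20.4 p [ 0.6301 -0.0413  0.1893] yaw -110.0 ft [ 0.2 -0.4 -1.8] [ 0.   -0.04  0.03] grip 0.292 80.4 q [ 0.18  0.39 -0.24  1.52  0.1   1.23 -1.99]
nut n 96 [ 0.6258 -0.0402] dir 70.4 [ 2.  12.8] z [0.031 0.044]
nut n 97 [ 0.538  -0.0796] dir 163.6 [ 1.8 12. ] z [0.031 0.044]
nut n 129 [0.5849 0.0474] dir 161.7 [ 2.5 12.6] z [0.031 0.045]
nut n 132 [0.4985 0.0069] dir 69.3 [ 2.3 12.2] z [0.03  0.045]
(0.59, 0.08, 0.19, -82) -> [-0.522, -0.671, -0.017, -0.933]
(0.55, 0.18, 0.19, -54) -> [-0.171, -0.697, -0.0, -0.933]
(0.486, 0.28, 0.19, -26) -> [0.047, -0.79, -0.0, -0.933]
(0.486, 0.292, 0.19, -20.7) -> [0.072, -0.035, -0.0, -0.177]
```

All four nuts now lie along the rim. A release yaw of about -80° keeps the fingers clear of both decoys.

```bash
python3 - <<'E'
from m import *; from g import *
plan([(.59,.09,.19,-95),(.535,.215,.19,-80),(.486,.292,.19,-80)])
E
```

```text
(0.59, 0.09, 0.19, -95) -> [-0.545, -0.733, -0.017, -0.499]
(0.535, 0.215, 0.19, -80) -> [-0.438, -0.798, -0.0, -0.5]
(0.486, 0.292, 0.19, -80) -> [-0.233, -0.562, -0.0, 0.0]
```

>>> {"name": "carry_out", "arguments": {"deltas": [[-0.545, -0.733, -0.017, -0.5, -1], [-0.545, -0.733, -0.017, -0.5, -1], [-0.545, -0.733, -0.017, -0.5, -1], [-0.545, -0.733, -0.017, -0.5, -1]]}}

```text
clock: 20.95
position: [0.5887, 0.0903, 0.1884]
ee_rot: [0.999, -0.043, -0.001, 0.0]
ft_force: [-0.4, -0.2, -2.6]
grip_width: 0.295
grasp_force: 80.4
```

>>> {"name": "carry_out", "arguments": {"deltas": [[-0.438, -0.798, 0, -0.5, -1], [-0.438, -0.798, 0, -0.5, -1], [-0.438, -0.798, 0, -0.5, -1], [-0.438, -0.798, 0, -0.5, -1]]}}

```text
clock: 21.45
position: [0.5346, 0.2134, 0.1888]
ee_rot: [0.996, 0.087, -0.0, 0.0]
ft_force: [0.1, -0.9, -2.1]
grip_width: 0.293
grasp_force: 80.4
```

>>> {"name": "carry_out", "arguments": {"deltas": [[-0.233, -0.562, 0, 0, -1], [-0.233, -0.562, 0, 0, -1], [-0.233, -0.562, 0, 0, -1], [-0.233, -0.562, 0, 0, -1]]}}

```text
clock: 21.95
position: [0.4868, 0.2889, 0.189]
ee_rot: [0.996, 0.086, 0.0, 0.001]
ft_force: [-0.3, -0.2, -2.0]
grip_width: 0.296
grasp_force: 80.3
```

```bash
python3 - <<'E'
from m import *; from g import *
st(); plan([(.486,.292,.1135,-80)])
p=camera("side"); X=world(p)
for lo,hi in [(.07,.09),(.09,.11)]:
    P=X[(X[...,2]>lo)&(X[...,2]<hi)&(np.hypot(X[...,0]-.486,X[...,1]-.292)<.05)]
    if len(P): print(lo,len(P),np.round(P.min(0),4),np.round(P.max(0),4),cv2.minAreaRect((P[:,:2]*1e3).astype(np.float32)))
cv2.imwrite("pics/tray.png",cv2.resize(p["img"][190:410,150:400],(600,528))[...,::-1])
E
```

```text
t 21.95 p [0.4868 0.2889 0.189 ] yaw -80.2 ft [-0.3 -0.2 -2. ] [-0.01 -0.02  0.03] grip 0.296 80.3 q [-0.19  0.29 -0.5   1.68  0.15  1.21 -2.13]
(0.486, 0.292, 0.1135, -80) -> [-0.002, -0.021, 0.503, -0.006]
0.07 74 [0.4695 0.2713 0.0838] [0.499  0.3086 0.0899] ((486.5699768066406, 290.0326843261719), (30.77495002746582, 32.473751068115234), 10.85278034210205)
0.09 238 [0.4693 0.269  0.0903] [0.4989 0.3087 0.11  ] ((486.36474609375, 288.7314453125), (30.081762313842773, 36.31614303588867), 7.91593074798584)
```

View pics/tray.png

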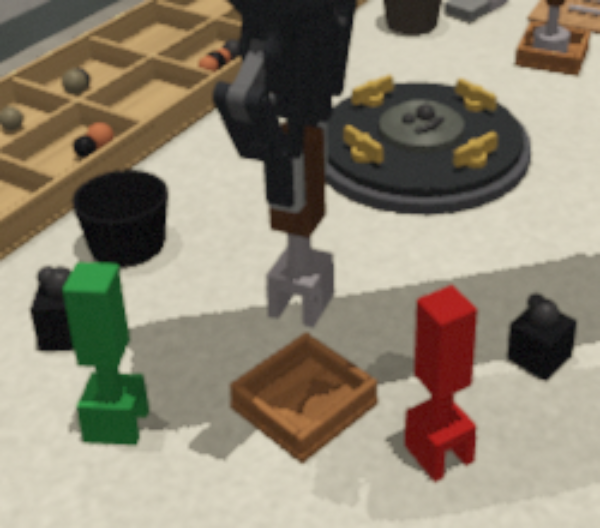

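The key hangs upright above the tray (fork at (300,285), tray at (305,395)), and all four nuts are tangential. I'll lower it with a little y correction and release.

>>> {"name": "carry_out", "arguments": {"deltas": [[0, -0.02, 0.2, 0, -1], [0, -0.02, 0.4, 0, -1], [0, -0.02, 0.48, 0, -1], [0, -0.02, 0.505, 0, -1], [0, -0.02, 0.505, 0, -1], [0, -0.02, 0.505, 0, -1]]}}

```text
clock: 22.75
position: [0.485, 0.2947, 0.1146]
ee_rot: [0.996, 0.087, 0.001, -0.0]
ft_force: [-0.0, -0.5, -2.2]
grip_width: 0.292
grasp_force: 80.3
```

```bash
python3 - <<'E'
from m import *; from g import *
st()
E
```

```text
t 22.75 p [0.485  0.2947 0.1146] yaw -80.0 ft [-0.  -0.5 -2.2] [ 0.03 -0.05 -0.01] grip 0.292 80.3 q [-0.21  0.37 -0.49  1.75  0.2   1.07 -2.17]
```

>>> {"name": "carry_out", "arguments": {"deltas": [[0, 0, 0.014, 0, -1], [0, 0, 0.014, 0, -1], [0, 0, 0.014, 0, -1]], "force": 20}}

```text
clock: 23.12
position: [0.4846, 0.2946, 0.1118]
ee_rot: [0.996, 0.088, 0.0, -0.0]
ft_force: [-0.3, 1.3, -0.1]
grip_width: 0.295
grasp_force: 80.6
```

>>> {"name": "carry_out", "arguments": {"deltas": [[0, 0, 0, 0, -0.3], [0, 0, 0, 0, -0.2], [0, 0, 0, 0, -0.1], [0, 0, 0, 0, 0.2], [0, 0, 0, 0, 0.5], [0, 0, 0, 0, 0.8], [0, 0, 0, 0, 0.8]]}}

```text
clock: 24.0
position: [0.4845, 0.2945, 0.1115]
ee_rot: [0.996, 0.088, 0.0, 0.0]
ft_force: [-0.5, -0.9, -0.5]
grip_width: 0.903
grasp_force: 0.0
```

>>> {"name": "carry_out", "arguments": {"deltas": [[0, 0, -0.2, 0, 0.8], [0, 0, -0.4, 0, 0.8], [0, 0, -0.7, 0, 0.8], [0, 0, -1, 0, 0.8], [0, 0, -1, 0, 0.8], [0, 0, -1, 0, 0.8]]}}

```text
clock: 24.75
position: [0.4843, 0.2943, 0.2609]
ee_rot: [0.996, 0.088, -0.0, 0.0]
ft_force: [0.3, -0.3, -0.6]
grip_width: 0.897
grasp_force: 0.0
```

```bash
python3 - <<'E'
from m import *; from g import *
st()
p=camera("side"); nuts(p)
X=world(p); 
for lo,hi in [(.028,.04),(.12,.14)]:
    P=X[(X[...,2]>lo)&(X[...,2]<hi)&(np.hypot(X[...,0]-.486,X[...,1]-.292)<.05)]
    if len(P): print(lo,len(P),np.round(P.mean(0),4),cv2.minAreaRect((P[:,:2]*1e3).astype(np.float32)))
cv2.imwrite("pics/end.png",cv2.resize(p["img"][190:410,150:400],(600,528))[...,::-1])
E
```

```text
t 24.75 p [0.4843 0.2943 0.2609] yaw -80.0 ft [ 0.3 -0.3 -0.6] [ 0.03  0.01 -0.01] grip 0.897 0.0 q [-0.19  0.24 -0.51  1.59  0.12  1.35 -2.11]
nut n 101 [ 0.6258 -0.0404] dir 68.8 [ 1.9 12.7] z [0.03  0.044]
nut n 106 [ 0.539 -0.08 ] dir 164.6 [ 2.2 12.4] z [0.031 0.044]
nut n 133 [0.5848 0.0475] dir 161.4 [ 2.6 12.6] z [0.031 0.045]
nut n 140 [0.4985 0.0058] dir 69.4 [ 2.2 13.5] z [0.031 0.045]
0.028 318 [0.4804 0.3001 0.0367] ((484.8226013183594, 294.685302734375), (30.67728042602539, 35.6715202331543), 10.139830589294434)
0.12 314 [0.4824 0.2978 0.1273] ((484.09832763671875, 295.38458251953125), (26.629703521728516, 26.409334182739258), 14.198506355285645)
```

View pics/end.png

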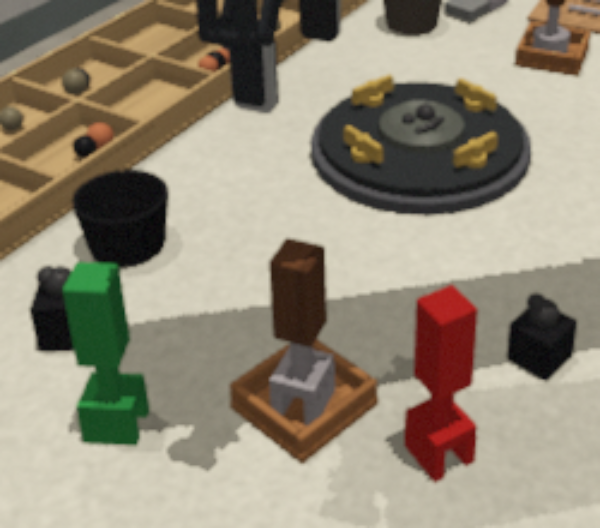

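The key stands upright in its tray at (300,340), all four nuts lie along the rim, and the gripper is clear.

```bash
python3 -c "
from h import *
print(ticket.hand_in())"
```

```text
the job is handed in; nothing more can be done
None
```

I turned the three slack nuts to their stops in cross order (nut2, then nut3, then nut1), left nut0 tight, stood the key upright back in its tray, and handed the job in at about 25 s on the robot's clock; the hand-in returned no verdict.

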